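Index the rotary board fixture: park the plunger, swing the deck, let the pin snap in

ROBOT

A 6-joint arm with a two-finger parallel gripper is mounted at the origin on a cart in front of the work surface, level with it; the furniture and walls round the work are solid. World frame = base frame: x ahead of the robot, y to its left, z up, the work surface at z = 0. Lengths are in mm, angles in rad, forces in N, time in s.
With the tool pointing down it reaches from about 375 to 925 mm from the base axis. Payload 5.7 kg.
Tool frame: the origin (TCP) lies midway between the tips of the shut fingers; the grasp point (between the pads) lies 19 mm behind it; z points along the fingers, y is the line along which they close (so a half turn about z gives the same grasp; the last joint's range is limited). The gripper opens to 88 mm and grips with 3 to 60 N. Pads are 20 mm wide; open, the fingers measure 115 mm over their backs; the gripper's body (75 mm by 178 mm) begins 61 mm behind the grasp point.
Start: joints at [-1.363, 0.359, 1.51, -0, 1.272, -0.115], TCP at [190.317, -568.98, 196.923] pointing down, gripper open.
Joint ranges: [-2.97, 2.97], [-1.01, 2.36], [0.21, 2.38], [-0.96, 4.11], [0.2, 2.71], [-2.98, 2.98]. Speed limits (rad/s): [2.39, 2.39, 3.14, 3.14, 3.14, 3.14].

INTERFACE

Orientations are given as a rotation vector (axis times angle).
In Python, from rig import * gives the robot as it stands.
- The arm moves only by the shell command python3 -m creep 'ROWS' [OPENING]. ROWS is JSON, one flat list of numbers, 4 for each row, row after row: the shift along the tool's x, y, z in mm, then the turn about the tool's z in rad. In form: [tx, ty, tz, twist, tx, ty, tz, twist, ...]. A call has 1 to 10 rows; each row is the pose to reach, as a shift and turn from the pose commanded when the call began, along the tool's axes at that moment; what a row does not reach only later rows make up. A row lasts 1/10 s, in which the tool goes at most 50 mm and 8.59 degrees, less where a joint would pass 70% of its speed; a pose out of reach is approached as far as the arm can. A call with a gripper value outside its range is refused whole. OPENING is the finger opening in mm, from 0 to 87.8, set as the call begins (- or left out, the last holds). The fingers move at their own pace and stop on an object; the grip force is fixed at half the most. Time passes only in rows, so rows that repeat a pose let the fingers close. It gives the time, the measured TCP pose, the force, the opening and the grip force at its end, in the units of the state.
- read_state(): the state, without advancing time (a new reading comes with each control period).
- capture(name): name is "side" or "top"; returns the picture (400x640x3 uint8, red, green, blue); there is no depth.
- camera_info(name): a dict with "fx", "fy", "cx", "cy" (pixels), "rvec" (rotation vector, rad) and "tvec" (3), from world to camera coordinates, as OpenCV has them. Camera axes: x right, y down, z forward; pixel columns grow to the right and rows downward; lengths in mm; the calibration is good to about 2 mm. A picture is of the moment at which its call begins. camera_info takes no time and is no camera call.
- sign_off(): hands the job in; it is judged then, once.
Trained networks look in the newest picture that a camera, given by its name, has taken for a name from the list of things; names that differ only in an ending like _2 or _b are one class to them, and where a whole thing is asked for, a point or a joint stands for the part that bears it (a point fixed in the world has none). Each returns a list of dicts, best first, with "score" (0 to 1); they miss things now and then, are a little off and sometimes report something else, mostly with a low value. They report only what shows in the picture. A call takes as long as a camera call. They do not tell look-alikes from the thing itself.
- cut_out(thing, camera): "mask" (400x640 bool, what is visible of it) and "rect" ([left, top, right, bottom] in pixels, round what is visible of it).
The state is a dict: "clock": time; "joints": joint angles; "dq": joint speeds; "tau": joint torques, N m; "position": TCP position; "orientation": TCP orientation; "wrist_force": force on the tool from outside, world axes, zero at the start; "moment": the same for the moment, N m; "grip_width": finger opening in mm; "finger_force": force on a finger pad.
Only numpy, scipy, OpenCV 4.12 (cv2) and the standard library are available. Lean on these libraries where they do the work, as an engineer would, in place of code of your own. Each camera call takes 0.05 s, during which the arm holds its last target. There are 200 camera calls.

TASK

Bring the nest with the green circuit board round to the pointer tab of the rotary fixture and lock the deck there: pull up the plunger's T-handle and turn it clockwise to rest in its upper notch, swing the deck by a hand peg a quarter turn the way that brings the board to the pointer, then turn the T-handle back and see that the pin snaps fully down into the index hole. Ease the deck the last bit by feel and stop as the pin drops: never force the deck against the pin or the T-handle against its slot. Keep the board and the heatsink in their nests and leave the things around alone.

Things in the scene. Friction and masses are not known exactly. Their poses are not given: they have to be found in the camera images.
- fixture_base: Grey cast foot of the rotary fixture, a fixed disc 180 mm across, 11 mm high; origin at its centre on the bench = axis of the deck. Its +x points to the plunger column (arm over the rim, top at 66 mm), its -x to the pointer tab (the working station). A light-metal deck 182 mm across, top at 30 mm, with four board nests 90 deg apart, turns on it.
- knob_grip (a point): Grip point of the plunger's black T-handle: a bar 44 long, 13 thick, 20 mm high, on the plunger's axis 83 mm from the deck's axis; point 1 mm above the bar's middle, 108 mm up when locked. At knob = 0 the bar lies along the base's y, across the line to the deck's axis. Grip it across its thickness from above; below the bar is a thin neck, and the slotted sleeve's top is at 85 mm.
- plunger (a joint): Lift of the plunger (m): 0 = pin fully in its hole (locked); 0.008 = pin riding on the deck's rim between holes; 0.0095 = parked in the rest notch, pin clear of the deck; at least 0.011 is needed to turn the T-handle; hard stop at 0.014. A spring pushes it down with 5 to 6 N at 0, 8 to 9 N at the stop.
- knob (a joint): Angle of the T-handle (rad), clockwise from above positive. Its cross-pin sits in the sleeve's deep slot at 0 (play 0.07) and in the shallow rest notch, 1.5 mm deep, at 1.31; stops 0.15 beyond each. In the deep slot the pin can go down, in the rest notch it is held up.
- peg_left (a point): Grip point, 88 mm above the bench, of an upright black hand peg on the deck: 14 mm thick from 54 to 96 mm up, top at 102 mm, 66 mm from the deck's axis; at deck = 0 it stands at 135 deg from the base's +x (towards +y and the pointer) and it travels round with the deck. Take or push it above 60 mm to stay clear of what lies in the nests.
- peg_right (a point): The same point of a second, equal hand peg, 90 deg further round: at deck = 0 at 225 deg from the base's +x (towards -y and the pointer). Whichever side the board starts on, the peg on that side has the free way past the pointer.
- deck (a joint): Angle of the deck (rad), anticlockwise from above positive, 0 at the start, locked in its first hole; stops at +-1.85. It stays where it is left and needs 2 to 3 N at a peg, some 7 to 11 N with the pin riding on the rim. The next holes wait near +1.57 and -1.57.
- index_rim: Flat rim of the deck (75 to 91 mm from its axis, top 30 mm up) on which the pin rides; origin on the deck's axis at the bench. Its index holes are 11.8 mm wide for the 10 mm pin; the next one either way is in a steel block clamped by eye: its true deck angle is 0.05 to 0.14 rad off +-1.57, short or beyond. Find it by feel: the pin drops 8 mm and the deck stops dead.
- index_pin: Steel index pin, 10 mm thick with a 1.5 mm chamfered nose, upright under the column's arm, moves with joint plunger; origin on its axis at bench height when locked.
- sleeve: Fixed steel sleeve of the plunger, 26 mm across, top at 85 mm, with a deep slot (along the base's y) and a shallow rest notch for the cross-pin; origin on the plunger's axis at bench height.
- cross_pin: Steel cross-pin through the T-handle's neck, 26 x 3 mm, parallel to the bar, 32 mm below its middle; rises and turns with the T-handle. Origin on the plunger's axis at bench height when locked.
- work_point (a point): Centre of the working station: on the base's -x side above the pointer tab, 48 mm from the deck's axis, at the deck's top (30 mm). A nest is here whenever the deck is locked (within about 8 mm).
- circuit_board: Green populated circuit board, 40 x 52 x 12 mm, loose in a nest (stops 6 mm high, about 1.5 mm play); origin at the centre of its underside. At the start 48 mm from the deck's axis on the base's +y or -y side: on +y the deck must turn to about +1.57, on -y to about -1.57.
- heatsink: Black finned heatsink, 30 x 45 x 22 mm, loose in the nest across the deck from the board; origin at the centre of its underside.
- solder_paste: Small green and white round tin, 39 mm across, 30 mm high, near the fixture; origin under its centre.
- tall_capacitor: Dark blue capacitor can, 22 mm across, 36 mm high, standing near the fixture; origin under its centre.
- potentiometer: Potentiometer standing on its back with its shaft up, 32 x 24 x 34 mm, near the fixture; origin at the centre of its underside.
There are look-alikes about, which are no part of the job. Leave any purple look-alike of the circuit_board alone.

How it is judged:
By the outcome, as a careful person would: the job done as asked, in the order asked, and still so for the second after the job is handed in, with the robot touching nothing.
It also fails if it takes over 72 s, if anything falls off the work surface, if the arm or the gripper's body presses on something with over 40 N, if the wrist force passes 120 N, or if a joint passes its speed limit or range.

## Working session

There is one attempt and no reset: what is moved stays moved. The work goes in short steps, Python scripts to look and compute and a shell command to move; the robot and the scene stay as the last step left them, time stands still between calls to the robot, and variables do not carry over. Pictures are saved under pics/ and viewed, at most 10 in all, crops included, and the job is handed in when it is done.

```bash
mkdir -p pics; ls; python3 - <<'E'
from rig import *
import cv2
s=read_state();print(s)
for n in("side","top"):
    cv2.imwrite(f"pics/{n}0.png",capture(n)[:,:,::-1]);print(n,camera_info(n))
    for t in("fixture_base","knob_grip","peg_left","circuit_board","heatsink"):
        print(t,[(round(d["score"],2),[int(v) for v in d["rect"]]) for d in cut_out(t,n)])
E
```

```text
pics
{'clock': 0.0, 'joints': array([-1.36313866e+00,  3.59505737e-01,  1.51140909e+00, -2.58379203e-05,
        1.27252160e+00, -1.15108652e-01]), 'dq': array([ 3.03514496e-04,  8.93274937e-04,  5.66586889e-05, -2.48071615e-03,
        5.54488014e-04,  1.56054730e-03]), 'tau': array([-3.24645123e-03, -5.15377700e+01, -2.70727766e+01,  6.71709166e-02,
        3.46435443e-02, -1.31057673e-04]), 'position': array([ 190.14001543, -568.2983835 ,  196.11810143]), 'orientation': array([-3.09895206e+00, -5.04518280e-01,  1.72612121e-04]), 'wrist_force': array([0.67579434, 0.17482135, 0.1184783 ]), 'moment': array([-0.05901715, -0.00624137, -0.05514367]), 'finger_force': 0.0, 'grip_width': 87.9229009843453}
side {'fx': 403.5179343624755, 'fy': 403.5179343624755, 'cx': 318.6491477893716, 'cy': 194.6766144577427, 'rvec': array([ 0.00813997, -2.59799431,  1.71177062]), 'tvec': array([468.09551254, 218.54493639, 537.71309331])}
fixture_base [(0.85, [311, 193, 407, 254]), (0.26, [290, 205, 306, 222])]
knob_grip [(0.52, [334, 214, 360, 231]), (0.43, [335, 227, 352, 244])]
peg_left [(0.93, [311, 193, 404, 254])]
circuit_board [(0.64, [281, 195, 300, 204]), (0.55, [319, 224, 341, 236])]
heatsink [(0.92, [368, 227, 394, 240]), (0.33, [312, 213, 405, 254])]
top {'fx': 479.01720432375674, 'fy': 479.01720432375674, 'cx': 313.9701760128085, 'cy': 198.76695803333703, 'rvec': array([ 2.09685398, -2.13819576,  0.17331444]), 'tvec': array([-334.2299905 ,  459.94028304,  940.39055618])}
fixture_base [(0.89, [230, 183, 337, 276])]
knob_grip [(0.61, [233, 197, 250, 215])]
peg_left [(0.72, [240, 182, 334, 274])]
circuit_board [(0.94, [283, 194, 305, 220]), (0.6, [385, 140, 412, 169])]
heatsink [(0.7, [268, 237, 287, 262])]
```

```bash
python3 - <<'E'
import cv2
a=cv2.imread("pics/top0.png")[130:300,200:440];b=cv2.imread("pics/side0.png")[150:290,250:450]
cv2.imwrite("pics/topc.png",cv2.resize(a,None,fx=3.3,fy=3.3,interpolation=2));cv2.imwrite("pics/sidec.png",cv2.resize(b,None,fx=4,fy=4,interpolation=2))
E
```

```text
(no output)
```

View pics/topc.png

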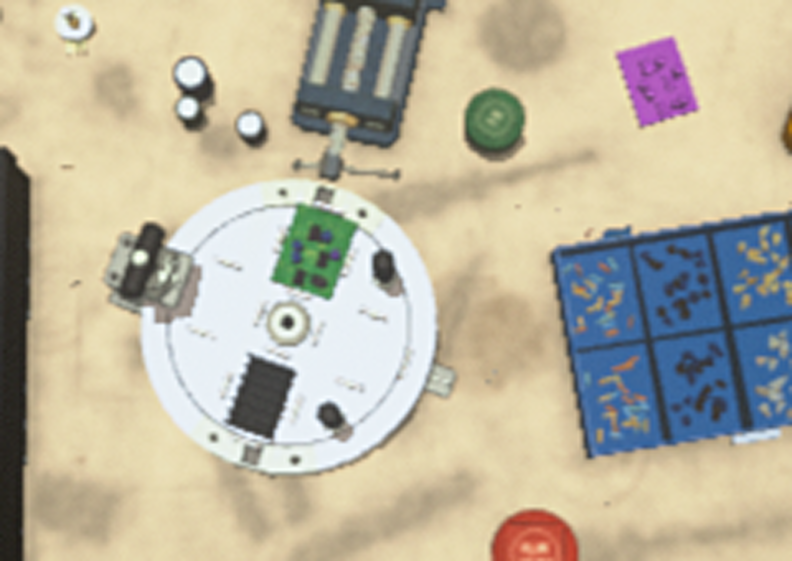

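View pics/sidec.png

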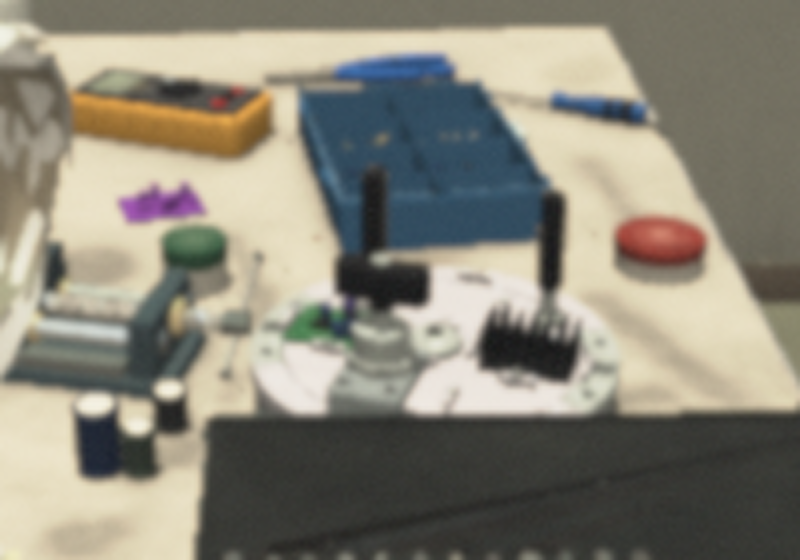

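View pics/top0.png

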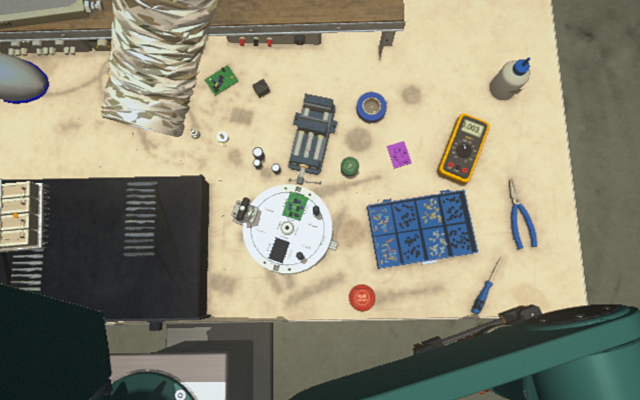

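In the top view the board sits on the deck at (294,207). Look-alikes are the purple board at (400,154) and a loose green board at (222,79), so I choose the deck one. The T-handle is at (244,208), the pegs at (316,209) and (300,255), and the pointer at (333,245).

```bash
cat > h.py <<'E'
from rig import *
import numpy as np, cv2
from scipy.optimize import least_squares
C={n:camera_info(n) for n in("side","top")}
def proj(n,P):
    c=C[n];K=np.array([[c["fx"],0,c["cx"]],[0,c["fy"],c["cy"]],[0,0,1]])
    return cv2.projectPoints(np.array(P,float).reshape(-1,3),c["rvec"],c["tvec"],K,None)[0].reshape(-1,2)
def tri(a,b):
    return least_squares(lambda p:np.r_[proj("top",p)[0]-a,proj("side",p)[0]-b],[0,-500,50.])
def model(q):
    x,y,th=q;c,s=np.cos(th),np.sin(th)
    L=[(0,0,36),(83,0,117),(66*np.cos(2.356),66*np.sin(2.356),102),(66*np.cos(2.356),-66*np.sin(2.356),102)]
    return [(x+c*a-s*b,y+s*a+c*b,z) for a,b,z in L]
E
python3 - <<'E'
from h import *
T=[(287.3,227.6),(244.8,208.2),(316,209.4),(300,254.8)]
S=[(359,233.7),(345.5,217),(343.7,192.5),(388,199)]
for a,b in zip(T,S):
    r=tri(a,b);print(r.x.round(1),r.cost.round(2))
best=None
for t0 in np.arange(0,6.3,.7):
  r=least_squares(lambda q:np.r_[proj("top",model(q))-T,proj("side",model(q))-S].ravel(),[200,-500,t0],x_scale=[10,10,.1])
  if best is None or r.cost<best.cost:best=r
print(best.x,best.cost);print((proj("top",model(best.x))-T).round(1),(proj("side",model(best.x))-S).round(1))
E
```

```text
[ 394.6 -287.8   35.6] 0.23
[ 424.2 -213.2  109.8] 0.12
[ 421.7 -347.7   99. ] 0.01
[ 335.7 -316.    97.4] 0.02
[ 395.62866502 -289.86439091    1.11610092] 4400.008264489135
[[  0.9  -0.1]
 [  0.5  -4.4]
 [-18.6  46.8]
 [ 18.4 -43.4]] [[ -1.1  -0.8]
 [ -4.9  -4.3]
 [ 45.9   5.3]
 [-42.   -8.7]]
```

```bash
python3 - <<'E'
from h import *
T=np.array([(287.3,227.6),(244.8,208.2),(300,254.8),(316,209.4)])
S=np.array([(359,233.7),(345.5,217),(388,199),(343.7,192.5)])
# model check with refined pixel corrections left free
r=least_squares(lambda q:np.r_[proj("top",model(q))-T,proj("side",model(q))-S].ravel(),[395,-290,1.17],x_scale=[10,10,.1],loss="soft_l1")
print(r.x,r.cost);print((proj("top",model(r.x))-T).round(1),(proj("side",model(r.x))-S).round(1))
print("box",tri((208,179),(302,255)).x,tri((208,179),(302,255)).cost)
x,y,t=r.x
def loc(rr,a):return (x+rr*np.cos(t+a),y+rr*np.sin(t+a))
# overlay predicted outlines
a=capture("top");b=capture("side")
for n,im in(("top",a),("side",b)):
    im=cv2.resize(im[:,:,::-1],None,fx=4,fy=4,interpolation=2)
    def cur(P,c): cv2.polylines(im,[np.int32(proj(n,P)*4+1.5).reshape(-1,1,2)],False,c,1)
    cur([(*loc(91,k),30) for k in np.linspace(0,6.3,80)],(0,0,255))
    k=np.array(loc(83,0));u=np.array([-np.sin(t),np.cos(t)]);v=np.array([np.cos(t),np.sin(t)])
    for z in(97,117): cur([(*(k+p*22*u+q*6.5*v),z) for p,q in((1,1),(1,-1),(-1,-1),(-1,1),(1,1))],(255,0,255))
    for al in(2.356,-2.356):
        for z in(54,102): cur([(*(np.array(loc(66,al))+7*np.array([np.cos(g),np.sin(g)])),z) for g in np.linspace(0,6.3,20)],(0,255,0))
    cur([(*loc(90,np.pi),20),(*loc(110,np.pi),20)],(255,0,0))
    c=proj(n,[(x,y,50)])[0]*4;o=np.int32(c-[300,230]);im=im[max(o[1],0):o[1]+460,max(o[0],0):o[0]+600]
    cv2.imwrite(f"pics/ov_{n}.png",im)
E
```

```text
[ 394.7834332  -287.96524597    1.2132944 ] 6.445518520806191
[[ 0.   0.3]
 [-2.2 -0. ]
 [-0.5  0.5]
 [ 0.1 -0.6]] [[-0.6 -0.3]
 [-0.1 -3. ]
 [ 0.5 -2. ]
 [-0.2 -1.4]]
box [ 493.52773683 -135.12590643   81.13783181] 2.9705577965242163
```

View pics/ov_top.png

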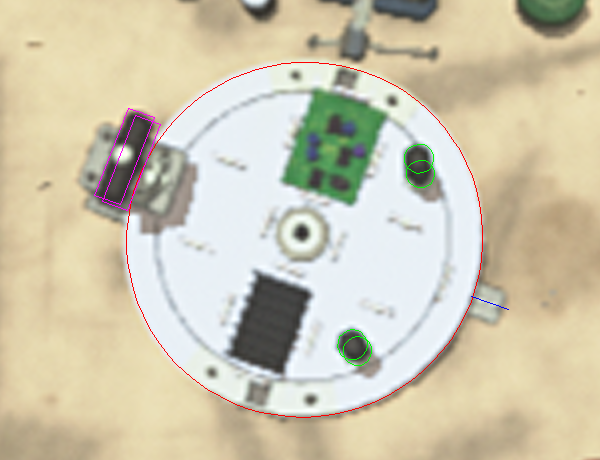

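View pics/ov_side.png

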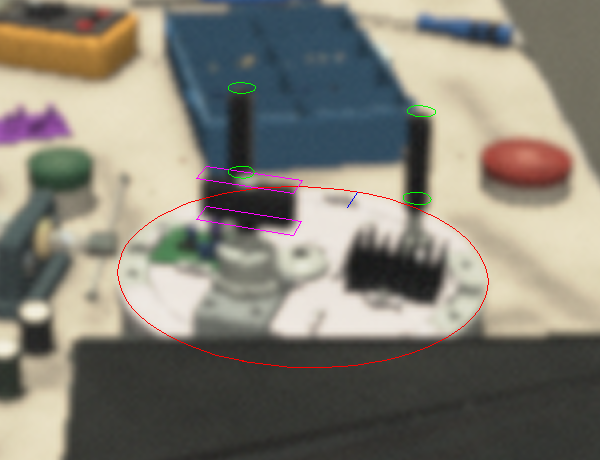

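The overlay agrees: the chosen board is the green one on the deck, on the −y side, so the deck turns to −1.57 with peg_right. The hull model is within about 1 px. I'll refine it with the dark blobs.

```bash
cat >> h.py <<'E'
Q0=(394.78,-287.97,1.213)
def loc(q,r,a): return np.array([q[0]+r*np.cos(q[2]+a),q[1]+r*np.sin(q[2]+a)])
def bar(q,ang=0,lift=0):
    k=loc(q,83,0);t=q[2]-ang;u=np.array([-np.sin(t),np.cos(t)]);v=np.array([np.cos(t),np.sin(t)])
    return [(*(k+p*22*u+w*6.5*v),z+lift) for p in(-1,1) for w in(-1,1) for z in(97,117)]
def peg(q,a): return [(*(loc(q,66,a)+7*np.array([np.cos(g),np.sin(g)])),z) for g in np.linspace(0,6.28,24) for z in(54,99)]
def blob(n,im,P,thr=75,m=4):
    "dark blob centroid+angle near hull of P, against the hull's own"
    h=proj(n,P);s=8
    M=np.zeros(im.shape[:2],np.uint8);hp=cv2.convexHull(np.float32(h)).reshape(-1,2)
    cv2.fillConvexPoly(M,np.int32(hp.round()),1);M2=cv2.dilate(M,np.ones((2*m+1,)*2))
    D=((im.max(2)<thr)&(M2>0)).astype(np.uint8)
    nn,L,st,ce=cv2.connectedComponentsWithStats(D);i=1+np.argmax(st[1:,4])
    def sm(w,off=0):
        mm=cv2.moments(w,True);return np.array([mm["m10"]/mm["m00"],mm["m01"]/mm["m00"],.5*np.arctan2(2*mm["mu11"],mm["mu20"]-mm["mu02"])])
    B=np.zeros((400*s,640*s),np.uint8);cv2.fillConvexPoly(B,np.int32((hp*s+s/2).round()),1)
    b=sm(B);b[:2]=(b[:2]+.5)/s-.5
    return sm((L==i).astype(np.uint8)),b,st[i,4],B.sum()/s/s
E
python3 - <<'E'
from h import *
ims={n:cv2.imread(f"pics/{n}0.png") for n in("top","side")}
for thr in(75,100):
  for nm,P in(("bar",bar(Q0)),("pl",peg(Q0,2.356)),("pr",peg(Q0,-2.356))):
    for n in ims:
        a,b,s1,s2=blob(n,ims[n],P,thr);print(thr,nm,n,(a-b).round(2),s1,s2.round(0))
p=np.array([*loc(Q0,83,0),107.]);
for d in np.eye(3)*5: print((proj("top",p+d)-proj("top",p))[0].round(2),(proj("side",p+d)-proj("side",p))[0].round(2))
E
```

```text
75 bar top [-0.53  0.14  0.01] 104 220.0
75 bar side [-1.02 -0.74  0.36] 251 364.0
75 pl top [-0.16 -0.25 -0.24] 21 56.0
75 pl side [-0.74  0.38  3.08] 107 163.0
75 pr top [-0.54 -0.06 -0.01] 34 67.0
75 pr side [-0.94  3.59  0.05] 197 152.0
100 bar top [-0.68  0.62  0.01] 153 220.0
100 bar side [-1.06 -1.89 -0.14] 374 364.0
100 pl top [-0.21 -0.31 -0.1 ] 39 56.0
100 pl side [-2.12 -0.72  2.97] 178 163.0
100 pr top [-0.5  -0.31 -0.07] 50 67.0
100 pr side [-0.4  -0.6   0.05] 436 152.0
[ 0.02 -2.6 ] [-2.88  0.03]
[-2.63  0.05] [0.12 1.31]
[-0.44 -0.42] [ 0.01 -2.58]
```

```bash
cat >> h.py <<'E'
from scipy.spatial.transform import Rotation as R
Q=(394.7,-287.2,1.213)
def go(xyz,psi):
    "shift in tool axes and twist from measured pose to TCP xyz, tool y at world angle psi"
    s=read_state();M=R.from_rotvec(s["orientation"]).as_matrix()
    d=M.T@(np.array(xyz)-s["position"]);p=np.arctan2(M[1,1],M[0,1])
    print("shift",d.round(2),"twist(+cw)",round((p-psi+np.pi)%(2*np.pi)-np.pi,4),"psi",round(p,3),"tilt",M[:,2].round(3),"j6",s["joints"][5].round(2),"F",s["wrist_force"].round(1),"t",s["clock"].round(2))
E
python3 -c "
from h import *
k=loc(Q,83,0);print(k);go([*k,197],1.213)"
```

```text
[ 423.76751041 -209.45631962]Traceback (most recent call last):
  File "<string>", line 3, in <module>
    k=loc(Q,83,0);print(k);go([*k,197],1.213)
                           ~~^^^^^^^^^^^^^^^^
  File "h.py", line 38, in go
    print("shift",d.round(2),"twist(+cw)",round((p-psi+np.pi)%(2*np.pi)-np.pi,4),"psi",round(p,3),"tilt",M[:,2].round(3),"j6",s["joints"][5].round(2),"F",s["wrist_force"].round(1),"t",s["clock"].round(2))
                                                                                                                                                                                        ^^^^^^^^^^^^^^^^
AttributeError: 'float' object has no attribute 'round'
```

```bash
sed -i 's/s\["clock"\].round(2)/round(s["clock"],2)/' h.py
python3 -c "
from h import *
k=loc(Q,83,0);go([*k,197],1.213)"
```

```text
shift [ 3.3543e+02 -2.6693e+02 -2.0000e-02] twist(+cw) -2.461 psi -1.248 tilt [ 0.  0. -1.] j6 -0.12 F [-0.3  0.1 -0.1] t 0.7
```

```bash
python3 -m creep '[34,-27,0,-0.14,67,-53,0,-0.28,101,-80,0,-0.42,134,-107,0,-0.56,168,-133,0,-0.7,201,-160,0,-0.84,235,-187,0,-0.98,268,-214,0,-1.12,302,-240,0,-1.26,335,-267,0,-1.4]' 45
python3 -c "
from h import *
k=loc(Q,83,0);go([*k,150],1.213)"
```

```text
clock: 1.7
position: [424.3, -208.1, 197.3]
orientation: [2.039, 2.389, 0.0]
wrist_force: [0.8, 0.1, 0.2]
grip_width: 45.3
finger_force: 0.0
shift [-1.21 -0.74 47.29] twist(+cw) -1.0554 psi 0.158 tilt [ 0.001 -0.    -1.   ] j6 -0.76 F [0.8 0.1 0.2] t 1.7
```

```bash
python3 -m creep '[0,0,8,-0.14,0,0,16,-0.28,0,0,24,-0.42,0,0,32,-0.56,0,0,40,-0.7,0,0,47,-0.84,-1,-0.5,47,-0.98,-1,-0.5,47,-1.056,-1,-0.5,47,-1.056,-1,-0.5,47,-1.056]' -
python3 - <<'E'
from h import *
k=loc(Q,83,0);go([*k,89],1.213)
for i in range(3): print(read_state()["position"].round(2))
for n in("top","side"):
    im=capture(n);im=cv2.resize(im[:,:,::-1],None,fx=4,fy=4,interpolation=2)
    c=proj(n,[(*k,110)])[0]*4;o=np.int32(c-[200,150]);cv2.imwrite(f"pics/k_{n}.png",im[o[1]:o[1]+300,o[0]:o[0]+400])
cv2.imwrite("pics/k.png",np.vstack([cv2.imread(f"pics/k_{n}.png")[:290] for n in("top","side")]))
go([*k,89],1.213)
E
```

```text
clock: 2.7
position: [423.1, -210.6, 150.1]
orientation: [0.57, 3.089, -0.0]
wrist_force: [0.2, 1.0, 0.9]
grip_width: 44.7
finger_force: 0.0
shift [-0.2   1.33 61.08] twist(+cw) -0.0072 psi 1.206 tilt [ 0. -0. -1.] j6 -1.81 F [0.2 1.  0.9] t 2.7
[ 423.09 -210.63  150.08]
[ 423.09 -210.63  150.08]
[ 423.09 -210.63  150.08]
shift [-0.25  1.31 61.06] twist(+cw) -0.0066 psi 1.206 tilt [ 0. -0. -1.] j6 -1.81 F [-0.1  0.3  0.2] t 2.8
```

View pics/k.png

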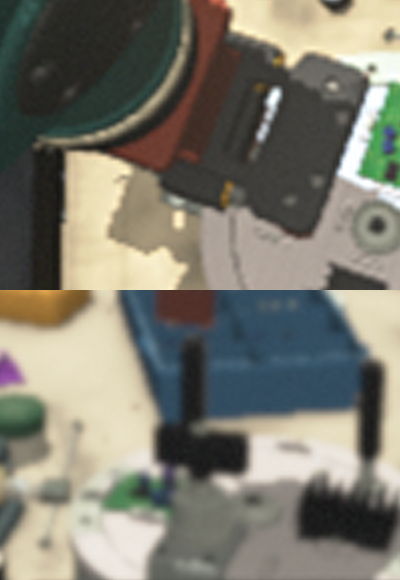

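The side view shows the bar at crop (200,447) but no fingers above it. I need the wider view.

```bash
python3 - <<'E'
from h import *
a=capture("top")[100:350,120:420,::-1];b=capture("side")[30:280,200:500,::-1]
s=read_state()["position"]
print(proj("top",s)-[120,100],proj("side",s)-[200,30])
cv2.imwrite("pics/w.png",cv2.resize(np.hstack([a,b]),(800,333),interpolation=2))
E
```

```text
[[119.69819652 105.64687986]] [[145.99299646 166.34013294]]
```

View pics/w.png

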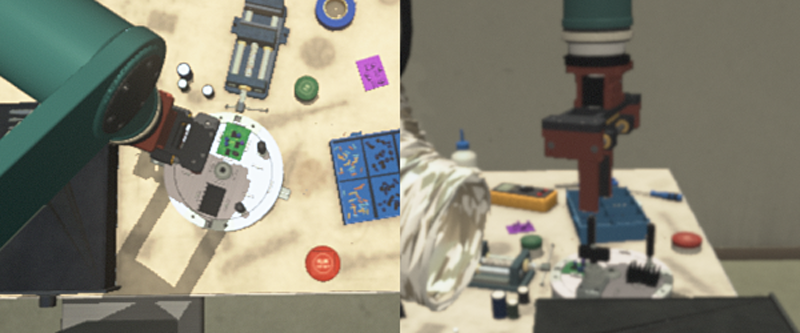

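The wide view shows brown fingers ending near (592,211), slightly above the predicted TCP at (595,222). I'll check the tip height numerically by image difference.

```bash
python3 - <<'E'
from h import *
a=cv2.imread("pics/side0.png").astype(int);b=capture("side")[:,:,::-1].astype(int)
d=np.abs(a-b).sum(2)
print("cols 330-364");
for r in range(176,214,1): print(r,"".join("#" if v>90 else "+" if v>45 else "." for v in d[r,325:370]), b[r,346])
p=read_state()["position"];print(p.round(1),proj("side",p))
E
```

```text
cols 330-364
176 .........+#############++######+#+........... [43 49 80]
177 .........+############++++++++++++........... [42 49 79]
178 .........+#############+....++............... [42 48 79]
179 .........+#############+..................... [41 48 79]
180 .........+#############+..................... [43 49 79]
181 .........+#############+..................... [40 46 77]
182 .........+#############+..................... [41 48 79]
183 .........+#############+..................... [43 49 81]
184 .........+#############+..................... [43 49 80]
185 .........+#############+..................... [40 45 77]
186 .........++############+..................... [40 47 79]
187 .........++++##########+..................... [44 50 80]
188 ............++++++++##++..................... [52 56 82]
189 ....................+++...................... [69 67 82]
190 ............................................. [82 72 69]
191 ............................................. [82 70 57]
192 ............................................. [77 70 60]
193 ............................................. 
[... 586 characters left out ...]
....................... [66 62 56]
204 ............................................. [66 62 57]
205 ............................................. [66 60 55]
206 ............................................. [66 61 56]
207 ............................................. [63 58 54]
208 ............................................. [65 62 55]
209 ............................................. [65 60 55]
210 ............................................. [66 62 57]
211 ............................................. [67 64 60]
212 ..................+++........................ [80 84 84]
213 .................+####+...................... [ 99 110 114]
[ 423.  -210.6  150. ] [[346.00325886 196.33901979]]
```

```bash
python3 -m creep '[0,0,0,0,0,0,0,0,0,0,0,0,0,0,0,0,0,0,0,0,0,0,0,0]' 14; cat >> h.py <<'E'
def tips():
    a=cv2.imread("pics/side0.png").astype(int);b=capture("side")[:,:,::-1].astype(int)
    d=np.abs(a-b).sum(2)>60
    p=read_state()["position"];print(p.round(1),proj("side",p)[0].round(1))
    c=int(proj("side",p)[0,0])
    r0=int(proj("side",p)[0,1])
    for r in range(r0-24,r0+14,2): print(r,"".join(".#"[int(v)] for v in d[r,c-20:c+21]))
E
python3 -c "
from h import *
tips()"
```

```text
clock: 3.55
position: [423.0, -210.6, 150.0]
orientation: [-0.567, -3.09, -0.0]
wrist_force: [-0.1, -0.3, -1.1]
grip_width: 14.1
finger_force: 0.0
[ 423.  -210.5  149.9] [346.  196.4]
172 ...........###################...........
174 ............##################...........
176 ...........###################...........
178 ...........###################...........
180 ...........##################............
182 ...........###############...............
184 .............############................
186 .........................................
188 .........................................
190 .........................................
192 .........................................
194 .........................................
196 .........................................
198 .........................................
200 .........................................
202 .........................................
204 .........................................
206 .........................................
208 .........................................
```

```bash
python3 - <<'E'
from h import *
k=loc(Q,83,0);c=proj("top",[(*k,110)])[0]*4;o=np.int32(c-[200,150])
p=np.array(read_state()["position"]);v=np.array([np.cos(1.206),np.sin(1.206),0]);u=np.array([-v[1],v[0],0])
for z in(80,110,140):
  for s in(-1,1):
    for w in(-1,1):
      q=p+s*89*v+w*37.5*u+[0,0,z];print(z,s,w,(proj("top",q)[0]*4-o).round(),"side w.png",((proj("side",q)[0]-[200,30])*1.333+[400,0]).round())
print(C["side"]["tvec"], -R.from_rotvec(C["side"]["rvec"]).as_matrix().T@C["side"]["tvec"],-R.from_rotvec(C["top"]["rvec"]).as_matrix().T@C["top"]["tvec"])
E
```

```text
80 -1 -1 [389.  92.] side w.png [590. 141.]
80 -1 1 [324. 264.] side w.png [643. 145.]
80 1 -1 [-10. -48.] side w.png [537. 181.]
80 1 1 [-80. 118.] side w.png [602. 188.]
110 -1 -1 [383.  78.] side w.png [590. 119.]
110 -1 1 [316. 256.] side w.png [644. 123.]
110 1 -1 [-31. -68.] side w.png [536. 155.]
110 1 1 [-103.  105.] side w.png [602. 161.]
140 -1 -1 [378.  62.] side w.png [590.  97.]
140 -1 1 [307. 248.] side w.png [645. 100.]
140 1 -1 [-53. -89.] side w.png [534. 127.]
140 1 1 [-129.   90.] side w.png [602. 132.]
[468.09551254 218.54493639 537.71309331] [450.0034859  417.52410829 423.29794527] [ 276.05027073 -359.63095827 1001.02496001]
```

```bash
python3 -m creep '[0,0,10,0,0,0,20,0,0,0,26,0,0,0,26,0,0,0,26,0,0,0,26,0]' 40
python3 -c "
from h import *
tips()"
```

```text
clock: 4.2
position: [423.2, -210.7, 124.1]
orientation: [0.567, 3.09, -0.0]
wrist_force: [0.2, -0.7, -0.1]
grip_width: 39.8
finger_force: 0.0
[ 423.3 -210.7  124.2] [345.8 210.1]
186 ...........######################........
188 ..........#######################........
190 ..........#######################........
192 ..........#######....###........#........
194 ...........#####.#...###.................
196 ...........#########..##.................
198 ...........#####.###..##.................
200 ..........######.###.###.................
202 .............##....#..##.................
204 .........................................
206 .........................................
208 .........................................
210 .........................................
212 ...................##....................
214 .................######..................
216 ..................#####..................
218 .........................................
220 .........................................
222 .........................................
```

```bash
python3 -m creep '[0,0,8,0,0,0,16,0,0,0,22,0,0,0,22,0,0,0,22,0]' 40
python3 - <<'E'
from h import *
tips()
b=capture("side")[:,:,::-1]
cv2.imwrite("pics/z.png",cv2.resize(b[160:260,300:400],(600,600),interpolation=2))
E
```

```text
clock: 4.75
position: [422.8, -210.4, 101.6]
orientation: [-0.567, -3.089, -0.001]
wrist_force: [-1.0, 0.4, 0.5]
grip_width: 40.2
finger_force: 0.0
[ 423.  -210.5  101.9] [345.9 221.7]
197 ...........#########..###########........
199 ..........######.###.############........
201 ..........##########.############........
203 ..........######.###..##########.........
205 ..........##########.###.................
207 ..........##########..##.................
209 ...........#########..##.................
211 ...........#####.##..###.................
213 ............###...#######................
215 .................########................
217 ...................###...................
219 .........................................
221 .........................................
223 .........................................
225 .........................................
227 .........................................
229 ............................#############
231 ............#######........##############
233 .............############################
```

View pics/z.png

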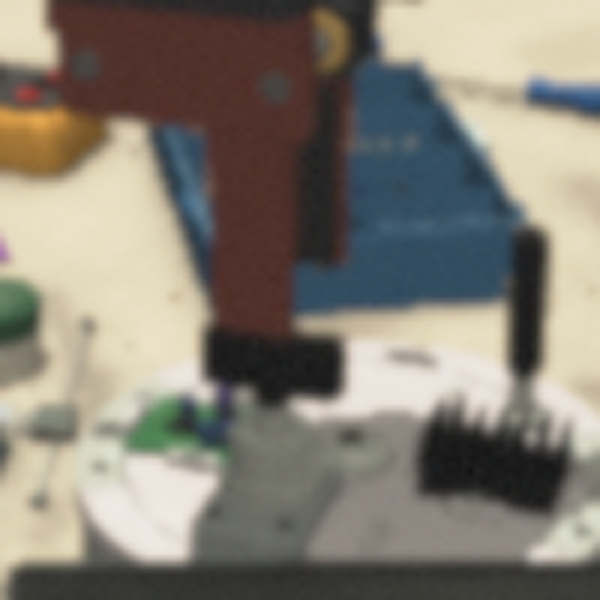

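The tip of the near finger at crop (255,335) ends just at the bar's top edge, though the readout says it should be 15 mm below it. To test by feel, I'll close here and see whether the fingers stop at 13 mm (the bar) or go on to 10 mm.

```bash
python3 -m creep '[0,0,0,0,0,0,0,0,0,0,0,0,0,0,0,0,0,0,0,0]' 10
```

```text
clock: 5.35
position: [423.0, -210.6, 102.0]
orientation: [0.567, 3.09, 0.0]
wrist_force: [0.5, -0.8, 0.7]
grip_width: 10.4
finger_force: 0.0
```

```bash
python3 -m creep '[0,0,0,0,0,0,0,0,0,0,0,0,0,0,4,0,0,0,8,0,0,0,12,0,0,0,16,0,0,0,16,0]' 36
python3 - <<'E'
from h import *
tips()
b=capture("side")[:,:,::-1];a=cv2.imread("pics/side0.png")
print("dark/brown map: bar region red-blue diff")
for r in range(204,236,2): print(r,"".join("B" if p[2]-p[0]>18 and p.max()<120 else "k" if p.max()<75 else "." for p in b[r,325:367].astype(int)))
E
```

```text
clock: 6.15
position: [422.5, -210.2, 85.2]
orientation: [-0.567, -3.089, -0.001]
wrist_force: [-0.1, 0.2, -0.4]
grip_width: 36.0
finger_force: 0.0
[ 422.6 -210.3   85.5] [346.1 230.1]
206 ..........#########..###########.........
208 ..........#########..###########.........
210 ..........#########..###########.........
212 ...........###.....#############.........
214 ................##############...........
216 .................#####...................
218 ...........######........................
220 ...........############..................
222 .............#.#########.................
224 .........................................
226 .........................................
228 .......................#............###..
230 ............##............###############
232 ...........#############.################
234 .............############.###############
236 ..................##.......##############
238 ..........###...............#############
240 ...........#########.#..###....##########
242 .........#################...############
dark/brown map: bar region red-blue diff
204 .........kBBBBBBBBBBBBBBBkkkkkkBk.........
206 ..........BBBBBBBBBBBBBBBkkkkkkBk.........
208 ..........BBBBBBBBBBBBBBBkkkkkkBk.........
210 ...........BBBBBBBBBBBBBBkkkkkkB..........
212 ...........BBBBBBBBBBBBBBB..kk.B..........
214 ..........BBBBBBBBBBBBBBB.................
216 .........BBBBBBBBBBBBBBBBkkk..............
218 ..........BBBBBBBBBBBBBBBkkkkkk...........
220 ..........BBBBBBBBBBBBBBBkkkkkkk..........
222 ..........kBBBBBBBBBBBBBBkkkkkkk..........
224 .............k...kkBBBBBkkkkkkk...........
226 ..................kkkkk...................
228 ......k....kkk............................
230 ....kkkk..................................
232 ..........kk..............................
234 ..........................................
```

The near finger now covers the bar in the side view with no contact force, so the true tip is about 23 mm above the reading. I'll go down another 16 mm and close.

```bash
python3 -m creep '[0,0,4,0,0,0,8,0,0,0,12,0,0,0,15,0,0,0,15,0]' 36
python3 -m creep '[0,0,0,0,0,0,0,0,0,0,0,0,0,0,0,0,0,0,0,0]' 18
python3 -m creep '[0,0,0,0,0,0,0,0,0,0,0,0]' 10
python3 -c "
from h import *
s=read_state();print(s['moment'],s['position']);tips()"
```

```text
clock: 6.75
position: [422.6, -210.3, 70.4]
orientation: [-0.567, -3.089, -0.001]
wrist_force: [-0.4, -0.5, 0.3]
grip_width: 36.0
finger_force: 0.0
clock: 7.25
position: [423.1, -210.6, 71.1]
orientation: [0.567, 3.09, -0.0]
wrist_force: [0.2, -0.1, 0.5]
grip_width: 17.9
finger_force: 0.0
clock: 7.55
position: [423.5, -209.1, 71.1]
orientation: [0.568, 3.089, 0.004]
wrist_force: [3.2, 6.6, 3.5]
grip_width: 12.5
finger_force: 30.0
[ 1.20368896 -0.78548909  0.04925002] [ 423.5465467  -209.0538173    71.07037299]
[ 423.5 -209.    71.1] [345.6 237.6]
213 ..................#############..........
215 .................##############..........
217 ..............#..........................
219 .............############................
221 .............############................
223 .................#########...............
225 .............#####.###...................
227 .............#####....#####..............
229 ......................#####......########
231 ............#######........##############
233 .............############################
235 ................########...##############
237 ............................#############
239 ............####..............###########
241 ...........#################...##########
243 .........##########......################
245 ........#################################
247 .......#######.........##################
249 ..........#...............###############
```

```bash
python3 -m creep '[0,1.6,0,0,0,1.6,-3,0,0,1.6,-6,0,0,1.6,-9,0,0,1.6,-12,0,0,1.6,-12,0,0,1.6,-12,0]' -
python3 -c "
from h import *
s=read_state();print(s['moment'],s['position'])"
```

```text
clock: 8.3
position: [423.5, -208.8, 82.9]
orientation: [-0.567, -3.09, -0.001]
wrist_force: [5.0, 3.8, -8.7]
grip_width: 12.6
finger_force: 30.0
[ 0.60012292 -0.88002568  0.0648179 ] [ 423.50725632 -208.78805489   82.94608876]
```

```bash
python3 -m creep '[-0.6,1,-0.7,0,-0.6,1,-0.7,0,-0.6,1,-0.7,0.1,-0.6,1,-0.7,0.2]' -
python3 -c "
from h import *
s=read_state();print(s['moment'],s['position']);go([0,0,0],1.213-1.31)"
```

```text
clock: 8.7
position: [423.9, -208.3, 83.5]
orientation: [-0.878, -3.015, 0.0]
wrist_force: [1.3, 0.5, -8.8]
grip_width: 12.8
finger_force: 30.0
[ 0.15026985 -0.38607922  0.02971036] [ 423.85894593 -208.28028313   83.46691538]
shift [469.33 -51.79  84.  ] twist(+cw) 1.1011 psi 1.004 tilt [-0.001  0.    -1.   ] j6 -1.61 F [ 1.3  0.5 -8.8] t 8.7
```

```bash
python3 -m creep '[0,0,0,0.13,0,0,0,0.26,0,0,0,0.39,0,0,0,0.52,0,0,0,0.65,0,0,0,0.78,0,0,0,0.91,0,0,0,1.04,0,0,0,1.1,0,0,0,1.1]' -
python3 -c "
from h import *
s=read_state();print(s['moment'],s['position']);go([0,0,0],1.213-1.31)"
```

```text
clock: 9.7
position: [425.3, -207.7, 83.7]
orientation: [-2.324, -2.114, -0.003]
wrist_force: [5.3, 4.6, -8.4]
grip_width: 13.1
finger_force: 30.0
[ 0.96590107 -1.14558787  0.02029299] [ 425.28190213 -207.67634732   83.67265137]
shift [ 166.43 -443.12   83.34] twist(+cw) 0.0023 psi -0.095 tilt [ 0.001  0.001 -1.   ] j6 -0.51 F [ 5.3  4.6 -8.4] t 9.7
```

```bash
python3 -m creep '[0,0,1.5,0,0,0,3,0,0,0,4,0,0,0,4,0,0,0,4,0]' -
```

```text
clock: 10.2
position: [425.3, -207.7, 80.3]
orientation: [2.322, 2.116, 0.003]
wrist_force: [3.5, 6.0, -0.8]
grip_width: 12.9
finger_force: 30.0
```

```bash
python3 -m creep '[0,0,0,0,0,0,0,0,0,0,0,0,0,0,0,0,0,0,-12,0,0,0,-25,0,0,0,-40,0,0,0,-52,0,0,0,-52,0]' 40
python3 - <<'E'
from h import *
Q=(395.2,-286.2,1.213)
for d in(0,.7,1.4):
    a=-2.356-d; print(d,loc(Q,66,a).round(1),"psi",round((Q[2]+a+np.pi/2+np.pi)%(2*np.pi)-np.pi,3))
p=loc(Q,66,-2.356);go([*p,132],1.213-2.356+np.pi/2)
im=capture("side")
# knob check: bar rotated 1.31 & lifted
for L in(8,9.5,12):
    a,b,s1,s2=blob("side",im,bar(Q,1.31,L),75,5);print(L,(a-b).round(2),s1,s2)
a,b,s1,s2=blob("side",cv2.imread("pics/side0.png"),bar(Q,0,0),75,5);print("ref",(a-b).round(2),s1,s2)
E
```

```text
clock: 11.1
position: [425.5, -209.2, 133.1]
orientation: [2.319, 2.115, 0.001]
wrist_force: [-0.2, -0.4, -0.4]
grip_width: 39.8
finger_force: 0.0
0 [ 422.6 -346.3] psi 0.428
0.7 [ 377.5 -349.8] psi -0.272
1.4 [ 340.7 -323.4] psi -0.972
shift [-136.71    9.7     1.3 ] twist(+cw) -0.5198 psi -0.092 tilt [ 0.002 -0.002 -1.   ] j6 -0.51 F [-0.2 -0.4 -0.4] t 11.1
8 [-1.32 -5.17  2.96] 154 183.09375
9.5 [-1.35 -4.9   2.96] 161 182.546875
12 [-1.4  -4.09  2.97] 168 182.609375
ref [-0.85 -1.48  0.46] 257 366.1875
```

```bash
python3 -m creep '[-34,2.4,0,-0.13,-68,4.8,0,-0.26,-102,7.2,0,-0.39,-137,9.7,0,-0.52,-137,9.7,0,-0.52,-137,9.7,0,-0.52]' 32
python3 - <<'E'
from h import *
p=(422.6,-346.3);go([*p,50],.428)
im=capture("side")
for L in(8,9.5,12):
    a,b,s1,s2=blob("side",im,bar(Q0,1.31,L),75,5);print(L,(a-b).round(2),s1,s2)
cv2.imwrite("pics/p.png",np.hstack([cv2.resize(im[150:250,290:410,::-1],(480,400),interpolation=2),cv2.resize(capture("top")[170:270,240:320,::-1],(320,400),interpolation=2)]))
E
```

```text
clock: 11.75
position: [420.8, -345.6, 130.5]
orientation: [-1.702, -2.638, -0.001]
wrist_force: [-0.5, 0.7, 1.1]
grip_width: 32.0
finger_force: 0.0
shift [-1.55  1.42 80.53] twist(+cw) -0.0031 psi 0.425 tilt [-0.001  0.002 -1.   ] j6 -1.24 F [-0.5  0.7  1.1] t 11.75
8 [-1.71 -4.39  2.98] 157 181.90625
9.5 [-1.71 -3.61  2.97] 157 181.328125
12 [-1.76 -3.43  2.98] 171 182.015625
```

View pics/p.png

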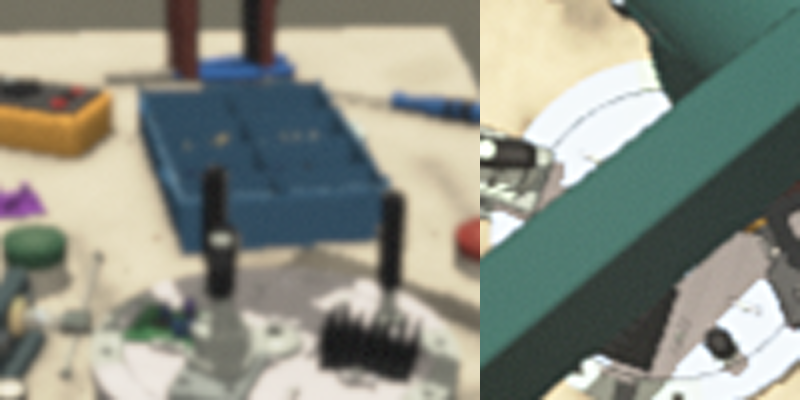

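The side view shows the knob end-on and up at (220,265), so it is parked. The fingers at (182,75) and (258,55) straddle the column above the peg at (215,170).

```bash
python3 -m creep '[-1,2,15,0,-1,2,30,0,-1,2,42,0,-1,2,52,0,-1,2,58,0]' 32
python3 -m creep '[0,0,8,0,0,0,16,0,0,0,22,0,0,0,22,0,0,0,22,0,0,0,22,0]' 20
python3 -c "
from h import *
go([422.6,-346.3,50],.428)"
```

```text
clock: 12.35
position: [423.4, -344.8, 72.7]
orientation: [-1.698, -2.642, -0.001]
wrist_force: [0.6, 0.8, 0.0]
grip_width: 32.0
finger_force: 0.0
clock: 12.95
position: [424.0, -346.0, 51.9]
orientation: [1.699, 2.642, -0.0]
wrist_force: [0.9, -0.2, -0.3]
grip_width: 20.0
finger_force: 0.0
shift [ 0.29 -1.41  1.94] twist(+cw) -0.0 psi 0.428 tilt [ 0. -0. -1.] j6 -1.24 F [ 0.9 -0.2 -0.3] t 12.95
```

```bash
python3 -m creep '[0,0,0,0,0,0,0,0,0,0,0,0,0,0,0,0]' 10
python3 -c "
from h import *
go([422.6,-346.3,50],.428);print(read_state()['position'])"
```

```text
clock: 13.35
position: [423.9, -346.0, 52.0]
orientation: [1.699, 2.642, -0.0]
wrist_force: [-0.5, 0.2, 2.5]
grip_width: 13.0
finger_force: 30.0
shift [ 0.31 -1.32  1.99] twist(+cw) 0.0001 psi 0.428 tilt [ 0.    -0.001 -1.   ] j6 -1.24 F [-0.5  0.2  2.5] t 13.35
[ 423.92670786 -346.03001258   51.98536502]
```

```bash
python3 -m creep '[0.1,-3.3,0,0.05,0.7,-9.9,0,0.15,2,-16.3,0,0.25,4,-22.6,0,0.35,6.6,-28.7,0,0.45,9.7,-34.5,0,0.55,13.5,-39.9,0,0.65,15.5,-42.5,0,0.7,15.5,-42.5,0,0.7]' -
python3 -c "
from h import *
go([422.6,-346.3,50],.428);s=read_state();print(s['position'],s['moment'])"
```

```text
clock: 14.25
position: [378.7, -349.4, 52.0]
orientation: [2.502, 1.899, 0.0]
wrist_force: [0.0, -0.3, 5.0]
grip_width: 13.6
finger_force: 30.0
shift [14.84 41.47  2.  ] twist(+cw) -0.7007 psi -0.273 tilt [ 0. -0. -1.] j6 -0.61 F [ 0.  -0.3  5. ] t 14.25
[ 378.66146914 -349.41752007   51.98130659] [-0.06335718  0.03377094 -0.0120116 ]
```

```bash
python3 -m creep '[0.1,-3.3,0,0.05,0.7,-9.9,0,0.15,2,-16.3,0,0.25,4,-22.6,0,0.35,6.6,-28.7,0,0.45,9.7,-34.5,0,0.55,12.3,-38.4,0,0.62,13.9,-40.5,0,0.66,13.9,-40.5,0,0.66]' -
python3 -c "
from h import *
go([422.6,-346.3,50],.428);s=read_state();print(s['position'],s['moment'])
p=s['position'];print('peg ang from base',np.arctan2(p[1]+286.2,p[0]-395.2)-1.213, 'deck', (np.arctan2(p[1]+286.2,p[0]-395.2)-1.213+2.356+np.pi)%(2*np.pi)-np.pi)"
```

```text
clock: 15.15
position: [344.1, -325.2, 52.0]
orientation: [2.981, 0.987, 0.002]
wrist_force: [2.6, 0.5, 3.4]
grip_width: 13.3
finger_force: 30.0
shift [50.4  63.73  2.07] twist(+cw) -1.3592 psi -0.931 tilt [ 0.001 -0.001 -1.   ] j6 0.03 F [2.6 0.5 3.4] t 15.15
[ 344.12289782 -325.24782827   51.95900017] [ 0.15715818 -0.37390053 -0.0675012 ]
peg ang from base -3.701883563990625 deck -1.345883563990625
```

```bash
python3 -m creep '[0,0,0,0,0,0,0,0,0,0,0,0,0,0,-15,0,0,0,-40,0,0,0,-65,0,0,0,-82,0,0,0,-82,0]' 36
python3 -c "
from h import *
go([425,-207.8,134],-0.095)"
```

```text
clock: 15.95
position: [344.4, -326.4, 135.5]
orientation: [2.979, 0.986, 0.002]
wrist_force: [0.7, 0.1, 0.1]
grip_width: 35.8
finger_force: 0.0
shift [135.46 -47.06   1.33] twist(+cw) -0.8365 psi -0.932 tilt [ 0.002 -0.003 -1.   ] j6 0.03 F [0.7 0.1 0.1] t 15.95
```

```bash
python3 -m creep '[27,-9,0,-0.14,54,-19,0,-0.28,81,-28,0,-0.42,108,-38,0,-0.56,135.5,-47,0,-0.7,135.5,-47,0,-0.836,135.5,-47,0,-0.836,135.5,-47,0,-0.836]' 36
python3 -c "
from h import *
go([425,-207.8,80.3],-0.095)"
```

```text
clock: 16.75
position: [423.5, -206.3, 132.8]
orientation: [-2.328, -2.107, 0.001]
wrist_force: [0.7, 0.6, -0.8]
grip_width: 36.0
finger_force: 0.0
shift [-1.42  1.71 52.48] twist(+cw) -0.0044 psi -0.099 tilt [-0.001  0.001 -1.   ] j6 -0.5 F [ 0.7  0.6 -0.8] t 16.75
```

```bash
python3 -m creep '[-1.4,1.7,15,0,-1.4,1.7,30,0,-1.4,1.7,42,0,-1.4,1.7,52,0,-1.4,1.7,52,0]' 36
python3 -m creep '[0,0,0,0,0,0,0,0,0,0,0,0,0,0,0,0,0,0,0,0,0,0,0,0]' 10
python3 -c "
from h import *
go([425,-207.8,80.3],-0.095);print(read_state()['moment'])"
```

```text
clock: 17.25
position: [424.4, -207.8, 80.3]
orientation: [-2.326, -2.107, 0.001]
wrist_force: [-1.0, 0.5, 0.1]
grip_width: 36.0
finger_force: 0.0
clock: 17.85
position: [425.9, -208.3, 82.1]
orientation: [2.325, 2.112, 0.0]
wrist_force: [-0.9, -0.3, 4.9]
grip_width: 12.7
finger_force: 30.0
shift [ 0.38 -0.97  1.8 ] twist(+cw) -0.0009 psi -0.096 tilt [ 0.001 -0.    -1.   ] j6 -0.5 F [-0.9 -0.3  4.9] t 17.85
[-0.1234747   0.20263248 -0.01295223]
```

```bash
python3 -m creep '[0,0,-1,0,0,0,-2,0,0,0,-3.2,0,0,0,-3.2,0,0,0,-3.2,0]' -
```

```text
clock: 18.35
position: [425.7, -208.1, 84.6]
orientation: [-2.325, -2.112, 0.0]
wrist_force: [0.5, -2.4, -9.2]
grip_width: 13.1
finger_force: 30.0
```

```bash
python3 -m creep '[0,0,-0.3,0,0,0,-0.3,-0.06,0,0,-0.3,-0.12,0,0,-0.3,-0.2,0,0,-0.3,-0.2]' -
python3 -c "
from h import *
go([425,-207.8,80.3],-0.095);print(read_state()['moment'])"
```

```text
clock: 18.85
position: [425.5, -208.1, 85.1]
orientation: [-2.102, -2.334, 0.0]
wrist_force: [1.2, -2.7, -8.7]
grip_width: 12.6
finger_force: 30.0
shift [ 0.31 -0.49  4.76] twist(+cw) 0.1998 psi 0.105 tilt [-0.  0. -1.] j6 -0.71 F [ 1.2 -2.7 -8.7] t 18.85
[-0.65638282 -0.28018295  0.03440655]
```

Turning freely. I'll continue to knob = 0 (psi 1.208, remaining −1.103).

```bash
python3 -m creep '[0,0,0,-0.13,0,0,0,-0.26,0,0,0,-0.39,0,0,0,-0.52,0,0,0,-0.65,0,0,0,-0.78,0,0,0,-0.91,0,0,0,-1.03,0,0,0,-1.103,0,0,0,-1.103]' -
python3 -c "
from h import *
go([425,-207.8,80.3],1.208);print(read_state()['moment'])"
```

```text
clock: 19.85
position: [425.0, -208.3, 85.0]
orientation: [-0.569, -3.088, 0.001]
wrist_force: [-2.2, -5.0, -9.4]
grip_width: 12.7
finger_force: 30.0
shift [0.18 0.5  4.72] twist(+cw) -0.0018 psi 1.206 tilt [-0.001 -0.    -1.   ] j6 -1.81 F [-2.2 -5.  -9.4] t 19.85
[-0.96930929  0.0994802  -0.00486743]
```

```bash
python3 -m creep '[0,-1,1,0,0,-1,2,0,0,-1,3,0,0,-1,3,0]' -
python3 -m creep '[0,0,1,0,0,0,2,0,0,0,2,0]' -
```

```text
clock: 20.25
position: [424.9, -208.6, 81.9]
orientation: [-0.569, -3.089, -0.001]
wrist_force: [-1.0, -2.4, -8.5]
grip_width: 12.6
finger_force: 30.0
clock: 20.55
position: [425.2, -208.7, 80.6]
orientation: [-0.568, -3.089, -0.0]
wrist_force: [-3.3, 1.0, 0.8]
grip_width: 12.6
finger_force: 30.0
```

```bash
python3 -m creep '[0,0,0,0,0,0,0,0,0,0,0,0,0,0,0,0,0,0,-14,0,0,0,-30,0,0,0,-45,0,0,0,-54,0,0,0,-54,0]' 38
python3 - <<'E'
from h import *
go([344.1,-325.2,134],-0.931)
E
```

```text
clock: 21.45
position: [426.3, -209.5, 135.2]
orientation: [0.568, 3.087, -0.001]
wrist_force: [-0.3, -0.7, -0.2]
grip_width: 37.7
finger_force: 0.0
shift [  35.66 -137.34    1.19] twist(+cw) 2.138 psi 1.207 tilt [ 0.002 -0.001 -1.   ] j6 -1.81 F [-0.3 -0.7 -0.2] t 21.45
```

```bash
python3 -m creep '[4,-14,0,0.14,8,-28,0,0.28,12,-42,0,0.42,16,-56,0,0.56,20,-70,0,0.7,24,-84,0,0.84,28,-98,0,0.98,32,-112,0,1.12,36,-126,0,1.26,36,-137,0,1.4]' 32
python3 - <<'E'
from h import *
go([344.1,-325.2,134],-0.931)
E
```

```text
clock: 22.45
position: [341.9, -324.2, 133.3]
orientation: [-2.43, -1.988, -0.0]
wrist_force: [0.5, -0.1, -0.2]
grip_width: 32.3
finger_force: 0.0
shift [-0.58  2.35 -0.72] twist(+cw) 0.7318 psi -0.199 tilt [-0.001  0.001 -1.   ] j6 -0.71 F [ 0.5 -0.1 -0.2] t 22.45
```

```bash
python3 -m creep '[0,1,0,0.14,-0.6,2.3,0,0.28,-0.6,2.3,0,0.42,-0.6,2.3,0,0.56,-0.6,2.3,0,0.7,-0.6,2.3,0,0.732,-0.6,2.3,0,0.732]' 32
python3 - <<'E'
from h import *
go([344.1,-325.2,52],-0.931)
E
```

```text
clock: 23.15
position: [344.8, -324.8, 133.4]
orientation: [-2.978, -0.996, 0.001]
wrist_force: [-0.1, -0.3, -0.1]
grip_width: 32.1
finger_force: 0.0
shift [-7.800e-01 -1.000e-02  8.139e+01] twist(+cw) 0.0059 psi -0.925 tilt [-0.001  0.001 -1.   ] j6 0.02 F [-0.1 -0.3 -0.1] t 23.15
```

```bash
python3 -m creep '[0,0,15,0,0,0,30,0,0,0,45,0,0,0,60,0,0,0,72,0,0,0,81,0,0,0,81,0]' 32
python3 -m creep '[0,0,0,0,0,0,0,0,0,0,0,0,0,0,0,0,0,0,0,0]' 10
python3 - <<'E'
from h import *
go([344.1,-325.2,52],-0.931)
E
```

```text
clock: 23.85
position: [344.4, -324.3, 51.9]
orientation: [-2.976, -0.997, 0.001]
wrist_force: [-0.3, -0.1, 0.1]
grip_width: 32.0
finger_force: 0.0
clock: 24.35
position: [344.9, -324.9, 53.6]
orientation: [-2.979, -0.997, 0.0]
wrist_force: [-2.3, 2.6, 6.7]
grip_width: 12.8
finger_force: 30.0
shift [-0.8  -0.2   1.57] twist(+cw) 0.0062 psi -0.925 tilt [-0.  0. -1.] j6 0.02 F [-2.3  2.6  6.7] t 24.35
```

```bash
cat > f.py <<'E'
from h import *
s=read_state();M=R.from_rotvec(s["orientation"]).as_matrix();p=s["position"]
print("F tool",(M.T@s["wrist_force"]).round(1),"deck",round((np.arctan2(p[1]+286.2,p[0]-395.2)-1.213+2.356+np.pi)%(2*np.pi)-np.pi,4),"pos",p.round(1),"R",np.hypot(p[1]+286.2,p[0]-395.2).round(1),"t",round(s["clock"],2))
E
python3 f.py;python3 -m creep '[0,-1,0,0.015,0,-2,0,0.03,0.1,-3,0,0.045]' - >/dev/null; python3 f.py
```

```text
F tool [-0.3 -3.4 -6.7] deck -1.3435 pos [ 344.9 -324.9   53.6] R 63.5 t 24.35
F tool [-1.1  4.3  2.1] deck -1.3446 pos [ 344.8 -324.8   53.6] R 63.5 t 24.65
```

```bash
python3 -m creep '[0,-1,0,0.015,0,-2,0,0.03,0.1,-3,0,0.045]' - >/dev/null; python3 f.py
```

```text
F tool [-0.7  5.1  0.8] deck -1.3899 pos [ 343.2 -322.5   53.7] R 63.4 t 24.95
```

```bash
python3 -m creep '[0,-1,0,0.015,0,-2,0,0.03,0.1,-3,0,0.045]' - >/dev/null; python3 f.py
```

```text
F tool [-0.8  6.1  1.1] deck -1.4375 pos [ 341.6 -319.9   53.6] R 63.3 t 25.25
```

```bash
python3 -m creep '[0,-1,0,0.015,0,-2,0,0.03]' - >/dev/null; python3 f.py
```

```text
F tool [0.6 5.8 0.6] deck -1.4683 pos [ 340.6 -318.2   53.6] R 63.3 t 25.45
```

```bash
python3 -m creep '[0,-1,0,0.015,0,-2,0,0.03]' - >/dev/null; python3 f.py
```

```text
F tool [-0.8  5.6  0.2] deck -1.4995 pos [ 339.7 -316.5   53.6] R 63.2 t 25.65
```

```bash
python3 -m creep '[0,-1,0,0.015,0,-2,0,0.03]' - >/dev/null; python3 f.py
```

```text
F tool [-0.9  6.   0.8] deck -1.5293 pos [ 338.8 -314.8   53.6] R 63.2 t 25.85
```

```bash
python3 -m creep '[0,-1,0,0.015,0,-2,0,0.03]' - >/dev/null; python3 f.py
```

```text
F tool [-1.1  6.5  1.6] deck -1.56 pos [ 338.  -313.    53.6] R 63.2 t 26.05
```

```bash
python3 -m creep '[0,-1,0,0.015,0,-2,0,0.03]' - >/dev/null; python3 f.py
```

```text
F tool [ 0.8  2.  -3.6] deck -1.5984 pos [ 337.1 -310.8   53.6] R 63.1 t 26.25
```

```bash
python3 -m creep '[0,-1,0,0.015,0,-2,0,0.03]' - >/dev/null; python3 f.py
```

```text
F tool [-0.4  6.6 -0.1] deck -1.6399 pos [ 336.1 -308.3   53.6] R 63.1 t 26.45
```

```bash
python3 -m creep '[0,-0.5,0,0.008,0,-1,0,0.015]' - >/dev/null; python3 f.py; python3 - <<'E'
from h import *
im=capture("side");ref=cv2.imread("pics/side0.png")[:,:,::-1]
# vertical shift of bar region against start picture
c=proj("side",[(*loc(Q,83,0),107)])[0].astype(int);print(c)
t=ref[c[1]-6:c[1]+14,c[0]-16:c[0]+16]
m=cv2.matchTemplate(im[c[1]-26:c[1]+34,c[0]-26:c[0]+26],t,cv2.TM_CCOEFF_NORMED);_,v,_,l=cv2.minMaxLoc(m);print(v,"shift",l[0]-10,l[1]-20)
print([(d["score"],d["rect"]) for d in cut_out("knob_grip","side")])
E
```

```text
F tool [-2.4  9.3  1.6] deck -1.6393 pos [ 336.2 -308.4   53.6] R 63.0 t 26.65
[345 219]
0.6573682427406311 shift 0 0
[(0.72, [333.0, 213.3, 358.1, 233.5]), (0.23, [338.9, 227.3, 354.5, 245.9])]
```

The deck stopped dead at about −1.64 with the force rising, and the bar is back at its start height in the side view. I'll relax, release, back off and check.

```bash
python3 -m creep '[0,0.8,0,0,0,1.4,0,0,0,1.4,0,0]' - >/dev/null; python3 f.py
python3 -m creep '[0,0,0,0,0,0,0,0,0,0,0,0,0,0,-15,0,0,0,-40,0,0,0,-70,0,0,0,-90,0]' 34
python3 -m creep '[0,-20,-30,0,0,-60,-50,0,0,-100,-60,0,0,-140,-60,0,0,-175,-60,0,0,-175,-60,0]' -
python3 - <<'E'
from h import *
im=capture("side");ref=cv2.imread("pics/side0.png")[:,:,::-1]
c=proj("side",[(*loc(Q,83,0),107)])[0].astype(int)
t=ref[c[1]-6:c[1]+14,c[0]-16:c[0]+16]
m=cv2.matchTemplate(im[c[1]-26:c[1]+34,c[0]-26:c[0]+26],t,cv2.TM_CCOEFF_NORMED);_,v,_,l=cv2.minMaxLoc(m);print(v,"shift",l[0]-10,l[1]-20)
tp=capture("top")
cv2.imwrite("pics/fin.png",np.hstack([cv2.resize(im[150:250,290:410,::-1],(480,400),interpolation=2),cv2.resize(tp[170:290,220:345,::-1],(320,307),interpolation=2) if 0 else cv2.resize(tp[180:280,240:320,::-1],(320,400),interpolation=2)]))
E
```

```text
F tool [ 0.2  6.3 -3.8] deck -1.64 pos [ 336.1 -308.3   53.6] R 63.1 t 27.05
clock: 27.75
position: [334.9, -306.4, 144.2]
orientation: [-3.101, -0.494, 0.001]
wrist_force: [-0.0, -0.1, 0.4]
grip_width: 33.6
finger_force: 0.0
clock: 28.35
position: [277.3, -135.8, 202.0]
orientation: [-3.097, -0.497, 0.005]
wrist_force: [-0.1, -1.0, -0.4]
grip_width: 34.2
finger_force: 0.0
0.6584413051605225 shift 0 0
```

View pics/fin.png

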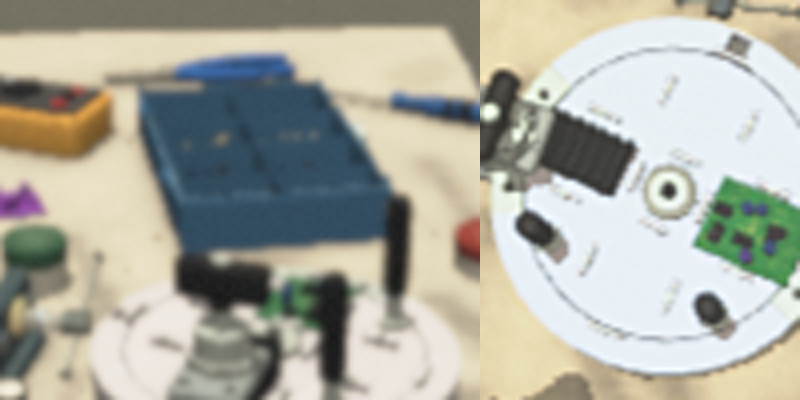

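The final view shows the board at the pointer side (top part, 750,235), the heatsink under the column side (590,150), and the bar centre at side row 220, as at the start. One sub-pixel height check before handing in.

```bash
python3 - <<'E'
from h import *
im=np.mean([capture("side").max(2).astype(float) for _ in range(4)],0);ref=cv2.imread("pics/side0.png").max(2).astype(float)
for c in(337,338,339,340,350,352,354,356):
    o=[]
    for a in(ref,im):
        p=a[208:236,c];k=12+np.argmin(p[10:18])-2
        top=next((208+i-(85-p[i])/(p[i-1]-p[i]) if 0 else 207+i+(p[i-1]-85)/(p[i-1]-p[i]) for i in range(k,0,-1) if p[i-1]>85>=p[i]),None)
        bot=next((208+i+(85-p[i])/(p[i+1]-p[i]) for i in range(k,27) if p[i+1]>85>=p[i]),None)
        o.append((top and round(top,2),bot and round(bot,2)))
    print(c,o)
E
```

```text
337 [(np.float64(212.12), np.float64(224.29)), (np.float64(212.12), np.float64(223.17))]
338 [(np.float64(212.06), np.float64(224.48)), (np.float64(212.19), np.float64(223.57))]
339 [(np.float64(210.5), np.float64(224.03)), (np.float64(212.26), np.float64(223.86))]
340 [(None, np.float64(223.83)), (np.float64(212.46), np.float64(224.23))]
350 [(np.float64(215.74), np.float64(225.13)), (np.float64(215.74), np.float64(225.11))]
352 [(np.float64(215.94), np.float64(225.28)), (np.float64(215.99), np.float64(225.3))]
354 [(np.float64(216.12), np.float64(225.42)), (np.float64(216.23), np.float64(225.94))]
356 [(np.float64(217.56), np.float64(223.77)), (np.float64(216.9), np.float64(225.77))]
```

The bar edges match the start picture to 0.1 px, so the pin is fully down.

```bash
python3 -c "
from rig import *
print(sign_off())"
```

```text
the job is handed in; nothing more can be done
None
```

The job is handed in: the green board is at the pointer and the deck is locked at about −1.64 rad. The T-handle is back at 0 with the pin fully down, its height in the side view matching the start picture, and the board and heatsink still in their nests, with about 28.6 s on the clock.

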